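# Find and mark the tired contact finger

### The arm

A 7-joint arm with a two-finger parallel gripper is mounted at the origin on the work surface. World frame = base frame: x ahead of the robot, y to its left, z up, the work surface at z = 0. Lengths are in m, angles in rad, forces in N, time in s.
With the tool pointing down it reaches from about 0.35 to 0.9 m from the base axis. Payload 8.1 kg.
Tool frame: the origin (TCP) lies between the finger pads; the fingertips stand 25 mm ahead of it and the grasp point (between the pads) lies 6 mm ahead of it (arm.tcp_to_tips is the z of the fingertips in the tool frame, in m); z points along the fingers, y is the line along which they close (so a half turn about z gives the same grasp; the last joint's range is limited). The gripper opens to 85 mm and grips with 20 to 120 N. Pads are 22 mm wide; open, the fingers measure 114 mm over their backs; the gripper's body (76 mm by 85 mm) begins 54 mm behind the grasp point. The pads swing forward as they close: fully open they stand 13 mm farther back than shut.
Start: joints at [-1.263, 0.434, 0.025, 1.573, -0.012, 1.134, -0.075], TCP at [0.25, 0.573, 0.256] pointing down, gripper open.
Joint ranges: [-2.62, 2.62], [-0.44, 2.09], [-1.27, 1.32], [0.08, 2.57], [-1.32, 4.46], [0.12, 2], [-2.74, 2.74]. Speed limits (rad/s): [2.22, 2.22, 3.01, 3.01, 3.14, 3.14, 3.14].

### API

Orientations are given as a unit quaternion [w, x, y, z].
In Python, from plant import arm gives the robot as it stands. The module is installed in compiled form; this text tells all that it offers.
- The arm moves only by the shell command python3 -m inch 'ROWS'. ROWS is JSON, a list of rows, each an object with "translation": the shift along the tool's x, y, z in mm, a list of three; "delta_rot": the turn, a rotation vector about the tool's x, y, z in degrees, a list of three; "jaw": the opening in per cent of the stroke, from 0 (shut) to 100 (fully open). In form: [{"translation": [x, y, z], "delta_rot": [ax, ay, az], "jaw": jaw}, ...]. A call has 1 to 20 rows; each row shifts and turns the commanded pose from where the row before left it, along the tool's axes as they then stand; what a row does not reach is not made up. A row lasts 1/10 s, in which the tool goes at most 50 mm and 8.59 degrees, less where a joint would pass 70% of its speed; a pose out of reach is approached as far as the arm can. A call with a gripper value outside its range is refused whole. The fingers move at their own pace and stop on an object; the grip force is fixed at half the most. Time passes only in rows, so rows that do not move let the fingers close. It gives the time, the measured TCP pose, the force, the opening and the grip force at its end, in the units of the state.
- arm.read_state(): the state, without advancing time (a new reading comes with each control period).
- arm.get_image(name): name is "scene" or "side" or "wrist"; returns a dict with "image" (480x640x3 uint8, red, green, blue), "fx", "fy", "cx", "cy" (pixels), "k1" (the pictures are not rectified: a ray, as slopes to the right and down, at radius r is drawn at 1 + k1 r^2 times it, then the intrinsics apply), "rvec" (rotation vector, rad) and "tvec" (3), from world to camera coordinates, as OpenCV has them; the wrist camera has in their place "T_tool_cam" (4x4, takes a point from camera to tool coordinates, whose origin is the TCP and whose axes are the flange's). Camera axes: x right, y down, z forward; pixel columns grow to the right and rows downward; lengths in m; the calibration is good to about 2 mm. A picture is of the moment at which its call begins: read the wrist's pose just before it. There is no depth.
- arm.sign_off(): hands the job in; it is judged then, once.
Trained networks look in the newest picture that a camera, given by its name, has taken for a name from the list of things; names that differ only in an ending like _2 or _b are one class to them, and where a whole thing is asked for, a point or a joint stands for the part that bears it (a point fixed in the world has none). Each returns a list of dicts, best first, with "score" (0 to 1); they miss things now and then, are a little off and sometimes report something else, mostly with a low value. They report only what shows in the picture. A call takes as long as a camera call. They do not tell look-alikes from the thing itself.
- arm.find_in(camera, label): "position" ([x, y, z] in m, in the coordinates of the camera as it stood for that picture, good to about 4 mm: the middle of the surface that is visible of it).
- arm.regions_of(camera, label): "pixels" (480x640 bool, what is visible of it).
The state is a dict: "time": time; "joint_positions": joint angles; "qvel": joint speeds; "tau": joint torques, N m; "tcp_pos": TCP position; "eef_rot": TCP orientation; "force": force on the tool from outside, world axes, zero at the start; "wrist_torque": the same for the moment, N m; "grip_width": finger opening in m; "grasp_force": force on a finger pad.
Only numpy, scipy, OpenCV 4.12 (cv2) and the standard library are available. Lean on these libraries where they do the work, as an engineer would, in place of code of your own. Each camera call takes 0.05 s, during which the arm holds its last target. There are 200 camera calls.

### The job

Working from the robot's left to its right, press the free tip of each of the three spring contact fingers down onto its stop, hold it there a moment and feel how stiff it is, gently: never more than 20 N on a finger. One finger is tired, less than half as stiff as the others: slip the marker collar over the stud on that finger's clamp, fully down, and let go of it, then press that finger's tip slowly down once more, most of the way or to its stop, to make sure, and let it spring back. Leave the glassware where it stands.

Things in the scene. Friction and masses are not known exactly. Their poses are not given: they have to be found in the camera images.
- board: Flat grey laminate board, 190 x 380 x 10 mm, fixed on the bench; origin at the centre of its underside, x away from the robot along its short side, y to the robot's left along the row, z up. Three alike fixtures with clamped spring contact fingers p, q and r stand on it side by side, about 115 mm apart; which letter stands where differs from run to run and says nothing.
- finger_p: Brass spring finger, 18 mm wide, 2 mm thick, level, clamped at its far end, free tip towards the robot; origin where it bends, by the clamp, 78 mm from the rivet; x away from the tip, z up. Yields 0.25 to 0.8 N per mm at the rivet; one of the three is tired, less than half as stiff as the others. Springs back when let go.
- tip_p (a point): Centre of the top of the steel contact rivet (12 mm across, 3 mm proud) at the free tip of finger p, where to press; moves with the finger; at rest 63 mm above the bench. After 8 to 14 mm of travel the tip is stopped by a rubber-capped pillar under the finger 26 mm behind the rivet; from there the force rises steeply (5 to 8 N per mm). How far the stop lies says nothing about stiffness.
- stud_p (a point): Foot of the upright steel stud on the clamp of finger p: centre of the clamp's flat top (36 x 28 mm), 70 mm above the bench, 101 mm behind the rivet. The stud is 10 mm across and stands 28 mm above this point, its top edge bevelled. z up.
- finger_q: Brass spring finger, 18 mm wide, 2 mm thick, level, clamped at its far end, free tip towards the robot; origin where it bends, by the clamp, 78 mm from the rivet; x away from the tip, z up. Yields 0.25 to 0.8 N per mm at the rivet; one of the three is tired, less than half as stiff as the others. Springs back when let go.
- tip_q (a point): Centre of the top of the steel contact rivet (12 mm across, 3 mm proud) at the free tip of finger q, where to press; moves with the finger; at rest 63 mm above the bench. After 8 to 14 mm of travel the tip is stopped by a rubber-capped pillar under the finger 26 mm behind the rivet; from there the force rises steeply (5 to 8 N per mm). How far the stop lies says nothing about stiffness.
- stud_q (a point): Foot of the upright steel stud on the clamp of finger q: centre of the clamp's flat top (36 x 28 mm), 70 mm above the bench, 101 mm behind the rivet. The stud is 10 mm across and stands 28 mm above this point, its top edge bevelled. z up.
- finger_r: Brass spring finger, 18 mm wide, 2 mm thick, level, clamped at its far end, free tip towards the robot; origin where it bends, by the clamp, 78 mm from the rivet; x away from the tip, z up. Yields 0.25 to 0.8 N per mm at the rivet; one of the three is tired, less than half as stiff as the others. Springs back when let go.
- tip_r (a point): Centre of the top of the steel contact rivet (12 mm across, 3 mm proud) at the free tip of finger r, where to press; moves with the finger; at rest 63 mm above the bench. After 8 to 14 mm of travel the tip is stopped by a rubber-capped pillar under the finger 26 mm behind the rivet; from there the force rises steeply (5 to 8 N per mm). How far the stop lies says nothing about stiffness.
- stud_r (a point): Foot of the upright steel stud on the clamp of finger r: centre of the clamp's flat top (36 x 28 mm), 70 mm above the bench, 101 mm behind the rivet. The stud is 10 mm across and stands 28 mm above this point, its top edge bevelled. z up.
- collar_mid (a point): Marker collar: loose plain grey plastic ring, 44 mm outer diameter, 18 mm bore, 24 mm high, 60 g, lying flat on the bench to the robot's right of the board. The point is its centre, half-way up on its axis; z along its axis (up).
- reagent: Bystander: amber glass bottle with black cap, 60 mm across, 130 mm tall; origin at the centre of its underside.
- beaker: Bystander: open glass beaker, 70 mm across at the rim, 90 mm tall; origin at the centre of its underside.
- jar: Bystander: glass jar with white lid, 60 mm across, 80 mm tall; origin at the centre of its underside.
Not all that is in view belongs to the job. There is more than one size of the part that bears collar_mid; the job needs the largest.

How it is judged:
By the outcome, as a careful person would: the job done as asked, in the order asked, and still so for the second after the job is handed in, with the robot touching nothing.
It also fails if it takes over 72 s, if anything falls off the work surface, if the arm or the gripper's body presses on something with over 40 N, if the wrist force passes 120 N, or if a joint passes its speed limit or range.

## Working session

There is one attempt and no reset: what is moved stays moved. The work goes in short steps, Python scripts to look and compute and a shell command to move; the robot and the scene stay as the last step left them, time stands still between calls to the robot, and variables do not carry over. Pictures are saved under pics/ and viewed, at most 10 in all, crops included, and the job is handed in when it is done.

```bash
mkdir -p pics; cat > h.py <<'E'
import numpy as np, cv2
from scipy.spatial.transform import Rotation as R
from plant import arm
def Rt(q): return R.from_quat([q[1],q[2],q[3],q[0]]).as_matrix()
def cam2w(im,st=None):
    T=np.eye(4)
    if 'T_tool_cam' in im:
        W=np.eye(4);W[:3,:3]=Rt(st['eef_rot']);W[:3,3]=st['tcp_pos'];return W@np.array(im['T_tool_cam'])
    r=cv2.Rodrigues(np.array(im['rvec'],float))[0];T[:3,:3]=r.T;T[:3,3]=-r.T@np.array(im['tvec']).ravel();return T
def pix2plane(im,T,u,v,z):
    K=np.array([[im['fx'],0,im['cx']],[0,im['fy'],im['cy']],[0,0,1.]])
    p=cv2.undistortPoints(np.array([[[u,v]]],float),K,np.array([im['k1'],0,0,0.]))[0,0]
    d=T[:3,:3]@np.array([p[0],p[1],1]);o=T[:3,3];return o+d*(z-o[2])/d[2]
def w2pix(im,T,P):
    K=np.array([[im['fx'],0,im['cx']],[0,im['fy'],im['cy']],[0,0,1.]]);Ti=np.linalg.inv(T)
    return cv2.projectPoints(np.array(P,float).reshape(-1,1,3),cv2.Rodrigues(Ti[:3,:3])[0],Ti[:3,3],K,np.array([im['k1'],0,0,0.]))[0][:,0]
def save(im,n): cv2.imwrite('pics/'+n,im['image'][:,:,::-1])
E
python3 - <<'E'
from h import *
st=arm.read_state()
print(st['time'],st['tcp_pos'],Rt(st['eef_rot']).round(3).tolist(),st['force'],arm.tcp_to_tips)
for c in ['scene','side']:
    im=arm.get_image(c);save(im,c+'0.png');T=cam2w(im)
    print(c,T[:3,3])
    for l in ['tip_p','stud_p','collar_mid','reagent','beaker','jar','board']:
        for d in arm.find_in(c,l)[:5]:
            p=T@np.r_[d['position'],1]; print(l,round(d['score'],2),p[:3].round(3),w2pix(im,T,p[:3]).round(0))
E
```

```text
0.0 [0.24943143 0.5725667  0.25553838] [[-0.917, 0.399, -0.001], [0.399, 0.917, -0.001], [-0.0, -0.002, -1.0]] [ 0.23319979 -0.06405042  0.88699719] 0.025
scene [ 1.1387091  -0.01912939  1.03838389]
tip_p 0.65 [0.452 0.111 0.061] [[363. 203.]]
tip_p 0.57 [0.474 0.001 0.062] [[317. 212.]]
stud_p 0.95 [0.522 0.119 0.017] [[367. 238.]]
stud_p 0.59 [0.544 0.011 0.019] [[322. 247.]]
stud_p 0.56 [ 0.56  -0.089  0.022] [[279. 254.]]
stud_p 0.16 [ 0.496 -0.378  0.017] [[156. 235.]]
collar_mid 0.79 [ 0.496 -0.38   0.018] [[155. 235.]]
collar_mid 0.55 [ 0.466 -0.456  0.017] [[124. 225.]]
collar_mid 0.44 [ 0.424 -0.365  0.022] [[165. 208.]]
reagent 0.76 [0.494 0.411 0.083] [[497. 209.]]
reagent 0.67 [0.525 0.117 0.02 ] [[367. 238.]]
reagent 0.28 [ 0.561 -0.09   0.022] [[278. 254.]]
beaker 0.6 [0.613 0.456 0.058] [[526. 259.]]
jar 0.72 [ 0.741 -0.352  0.074] [[146. 323.]]
board 0.58 [0.558 0.01  0.008] [[322. 254.]]
side [ 0.08553122 -0.75122363  0.62235562]
tip_p 0.48 [ 0.489 -0.108  0.059] [[310. 282.]]
tip_p 0.43 [ 0.466 -0.005  0.058] [[273. 260.]]
tip_p 0.38 [0.453 0.111 0.056] [[243. 237.]]
stud_p 0.84 [ 0.546 -0.108  0.023] [[334. 287.]]
stud_p 0.56 [0.526 0.008 0.024] [[296. 262.]]
stud_p 0.55 [0.507 0.115 0.019] [[265. 243.]]
collar_mid 0.85 [ 0.484 -0.382  0.024] [[401. 392.]]
collar_mid 0.78 [ 0.46  -0.455  0.019] [[423. 437.]]
collar_mid 0.76 [ 0.411 -0.371  0.014] [[359. 413.]]
collar_mid 0.21 [0.482 0.118 0.06 ] [[253. 230.]]
reagent 0.89 [0.475 0.396 0.062] [[203. 184.]]
beaker 0.89 [0.611 0.427 0.058] [[245. 170.]]
jar 0.69 [0.474 0.396 0.062] [[202. 184.]]
jar 0.63 [ 0.708 -0.369  0.049] [[497. 324.]]
board 0.83 [ 0.506 -0.064  0.006] [[306. 289.]]
board 0.53 [0.51  0.113 0.02 ] [[266. 243.]]
board 0.53 [ 0.483 -0.383  0.021] [[401. 394.]]
```

View pics/scene0.png

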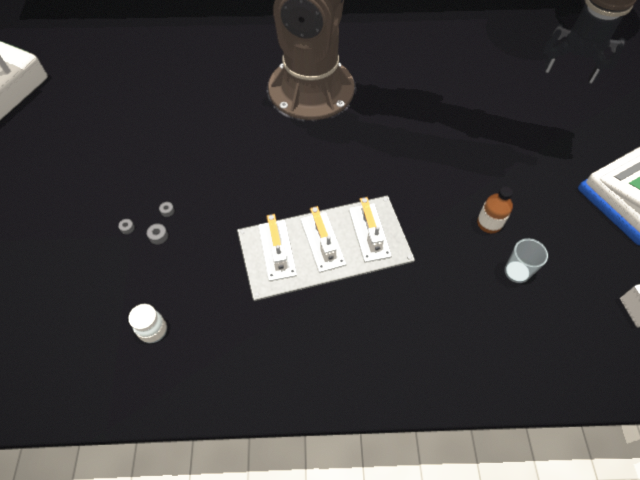

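View pics/side0.png

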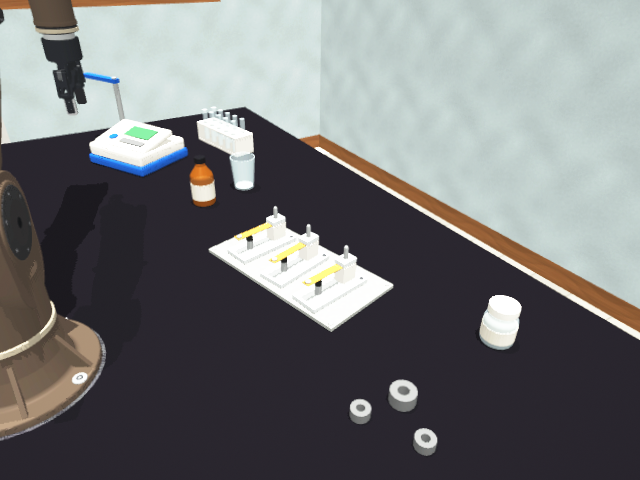

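The scene view shows three fixtures with rivet tips near (272,218), (315,210) and (364,202). Three rings could be taken for the collar: (157,234), (126,226) and (166,209). The one at (157,234) looks largest. The jar is at (148,323), the bottle at (495,212) and the beaker at (525,262).

```bash
python3 - <<'E'
from h import *
im=cv2.imread('pics/scene0.png')
a=cv2.resize(im[190:300,235:415],(720,440),interpolation=cv2.INTER_CUBIC)
b=cv2.resize(im[195:250,110:180],None,fx=2.2,fy=2.2,interpolation=cv2.INTER_CUBIC)
o=np.zeros((580,720,3),np.uint8);o[:440]=a;o[445:445+b.shape[0],:b.shape[1]]=b
s=cv2.imread('pics/side0.png')[370:455,340:445];s=cv2.resize(s,None,fx=1.6,fy=1.6);o[440:440+s.shape[0],250:250+s.shape[1]]=s[:140]
cv2.imwrite('pics/c1.png',o)
for c in ['scene','side']:
    m=arm.get_image(c);
    for d in arm.regions_of(c,'collar_mid')[:4]:
        p=d['pixels'];ys,xs=np.nonzero(p);print(c,d['score'],xs.mean().round(1),ys.mean().round(1),xs.min(),xs.max(),ys.min(),ys.max(),p.sum())
E
```

```text
scene 0.81 157.2 234.2 148 167 225 244 316
scene 0.74 369.2 232.0 349 390 198 262 1624
scene 0.54 166.1 209.0 159 174 202 216 182
scene 0.51 125.9 226.6 119 133 220 233 176
side 0.72 424.6 441.4 413 436 428 455 532
side 0.7 402.1 395.0 387 417 379 411 821
side 0.55 359.4 411.3 349 370 400 423 436
```

View pics/c1.png

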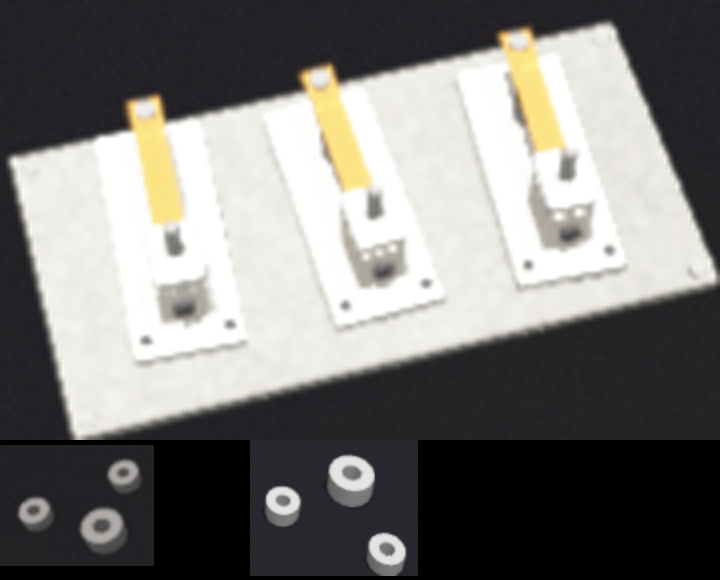

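Crop: the large ring with thick walls is the one at scene (157,234), which is the widest of the three, so I choose it. The rivets are at crop (145,107), (319,77) and (517,39), and the stud feet at about (175,254), (376,217) and (566,181).

```bash
python3 - <<'E'
from h import *
im=arm.get_image('scene');T=cam2w(im);st=arm.read_state()
print(st['tcp_pos'].round(4) if hasattr(st['tcp_pos'],'round') else st['tcp_pos'])
f=lambda c:(235+(c[0]+.5)/4-.5,190+(c[1]+.5)/4-.5)
for t,s,p in [((517,39),(566,181),(568,152)),((319,77),(376,217),(374,187)),((145,107),(175,254),(173,225))]:
    a=pix2plane(im,T,*f(t),.063);b=pix2plane(im,T,*f(s),.070);c=pix2plane(im,T,*f(p),.098)
    for q in (b,c):
        d=q-a; print(a.round(4),q.round(4),'len',np.hypot(d[0],d[1]).round(4),'yaw',np.degrees(np.arctan2(d[1],d[0])).round(1))
print('collar',pix2plane(im,T,157.2,234.2,.014).round(4))
i2=arm.get_image('side');print('collar side',pix2plane(i2,cam2w(i2),402.1,395,.014).round(4))
# move to left tip, in tool axes
E
```

```text
[0.2496 0.573  0.2563]
[0.4434 0.1132 0.063 ] [0.5464 0.1318 0.07  ] len 0.1047 yaw 10.2
[0.4434 0.1132 0.063 ] [0.545  0.1303 0.098 ] len 0.103 yaw 9.5
[ 0.4664 -0.0039  0.063 ] [0.5661 0.0246 0.07  ] len 0.1037 yaw 15.9
[ 0.4664 -0.0039  0.063 ] [0.5637 0.0231 0.098 ] len 0.101 yaw 15.5
[ 0.4838 -0.1046  0.063 ] [ 0.5858 -0.0865  0.07  ] len 0.1036 yaw 10.1
[ 0.4838 -0.1046  0.063 ] [ 0.5839 -0.0857  0.098 ] len 0.1018 yaw 10.7
collar [ 0.4924 -0.3762  0.014 ]
collar side [ 0.4881 -0.3802  0.014 ]
```

```bash
python3 -m inch '[{"translation":[-30,-29,0],"delta_rot":[0,0,0],"jaw":0},{"translation":[-30,-29,0],"delta_rot":[0,0,0],"jaw":0},{"translation":[-30,-29,0],"delta_rot":[0,0,0],"jaw":0},{"translation":[-30,-29,0],"delta_rot":[0,0,0],"jaw":0},{"translation":[-30,-29,0],"delta_rot":[0,0,0],"jaw":0},{"translation":[-30,-29,0],"delta_rot":[0,0,0],"jaw":0},{"translation":[-30,-29,0],"delta_rot":[0,0,0],"jaw":0},{"translation":[-30,-29,0],"delta_rot":[0,0,0],"jaw":0},{"translation":[-30,-29,0],"delta_rot":[0,0,0],"jaw":0},{"translation":[-30,-29,0],"delta_rot":[0,0,0],"jaw":0},{"translation":[-30,-28,0],"delta_rot":[0,0,0],"jaw":0},{"translation":[-30,-26,0],"delta_rot":[0,0,0],"jaw":0},{"translation":[0,0,0],"delta_rot":[0,0,-8.4],"jaw":0},{"translation":[0,0,0],"delta_rot":[0,0,-8.4],"jaw":0},{"translation":[0,0,0],"delta_rot":[0,0,-8.4],"jaw":0},{"translation":[0,0,0],"delta_rot":[0,0,-8.4],"jaw":0},{"translation":[0,0,0],"delta_rot":[0,0,0],"jaw":0},{"translation":[0,0,0],"delta_rot":[0,0,0],"jaw":0}]'; cat > look.py <<'E'
import sys
from h import *
n=sys.argv[1]
st=arm.read_state();im=arm.get_image('wrist');save(im,n+'.png');T=cam2w(im,st)
print('t',st['time'],'tcp',np.round(st['tcp_pos'],4),'F',np.round(st['force'],2),'w',st['grip_width'])
M=Rt(st['eef_rot']);print('tool y yaw',np.degrees(np.arctan2(M[1,1],M[0,1])).round(2),'z',M[:,2].round(3),'x',M[:,0].round(3)); print('cam',T[:3,3].round(3),np.array(im['T_tool_cam'])[:3,3])
for l in sys.argv[2:]:
    for d in arm.find_in('wrist',l)[:5]:
        p=T@np.r_[d['position'],1]; print(l,round(d['score'],2),p[:3].round(4),w2pix(im,T,p[:3]).round(0))
np.savez(n+'.npz',T=T,**{k:im[k] for k in('fx','fy','cx','cy','k1')})
E
python3 look.py w1 tip_p stud_p
```

```text
time: 2.9
tcp_pos: [0.4423, 0.1138, 0.2564]
eef_rot: [0.0, -0.085, 0.996, 0.0]
force: [-0.4, 1.7, 1.2]
grip_width: -0.0004
grasp_force: 0.0
t 2.9 tcp [0.4423 0.1138 0.2564] F [-0.37  1.67  1.21] w -0.00042584552435273495
tool y yaw 99.8 z [ 0.  0. -1.] x [-0.985 -0.17  -0.   ]
cam [0.36  0.099 0.374] [ 0.08334113 -0.00099641 -0.11731252]
tip_p 0.94 [0.4467 0.1096 0.0559] [[314. 218.]]
tip_p 0.91 [ 0.4675 -0.0032  0.0601] [[169. 221.]]
tip_p 0.66 [ 0.4842 -0.099   0.0617] [[ 44. 222.]]
tip_p 0.21 [0.476  0.3906 0.0355] [[615. 294.]]
stud_p 0.95 [ 0.5356 -0.087   0.0198] [[ 88. 265.]]
stud_p 0.65 [0.5143 0.0183 0.0217] [[204. 262.]]
stud_p 0.59 [0.4772 0.1197 0.0225] [[319. 243.]]
```

View pics/w1.png

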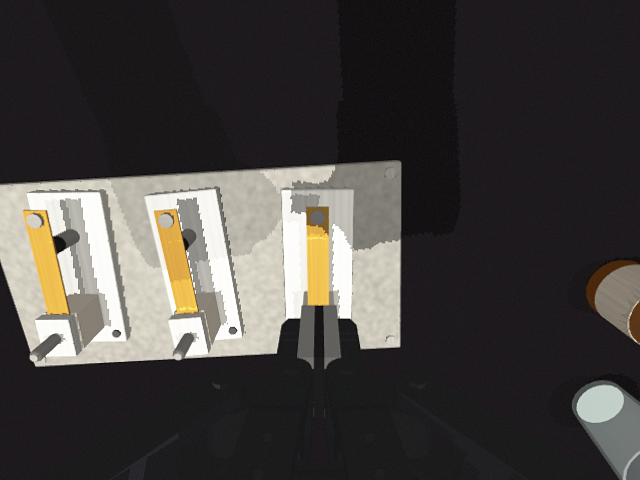

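The wrist view shows the rivets at (35,220), (166,220) and (317,217). The stud tops are at about (35,356) and (180,354), and the shut fingertips hang ahead at (320,330).

```bash
python3 - <<'E'
from h import *
d=np.load('w1.npz');im={k:float(d[k]) for k in('fx','fy','cx','cy','k1')};T=d['T']
for u,v in [(317,217),(166,220),(35,220)]: print(pix2plane(im,T,u,v,.063).round(4))
for u,v in [(180,354),(35,356)]: print('studtop',pix2plane(im,T,u,v,.098).round(4))
E
```

```text
[0.4432 0.1118 0.063 ]
[ 0.4658 -0.0045  0.063 ]
[ 0.4832 -0.1048  0.063 ]
studtop [0.5611 0.0236 0.098 ]
studtop [ 0.5815 -0.0869  0.098 ]
```

```bash
python3 -m inch '[{"translation":[0,-1,35],"delta_rot":[0,0,0],"jaw":0},{"translation":[0,0,40],"delta_rot":[0,0,0],"jaw":0},{"translation":[0,0,40],"delta_rot":[0,0,0],"jaw":0},{"translation":[0,0,30],"delta_rot":[0,0,0],"jaw":0},{"translation":[0,0,10],"delta_rot":[0,0,0],"jaw":0},{"translation":[0,0,5],"delta_rot":[0,0,0],"jaw":0},{"translation":[0,0,0],"delta_rot":[0,0,0],"jaw":0},{"translation":[0,0,0],"delta_rot":[0,0,0],"jaw":0}]'; python3 -c "
from h import *
print(np.round(arm.read_state()['force'],2),arm.read_state()['tcp_pos'])"
```

```text
time: 3.85
tcp_pos: [0.4433, 0.1132, 0.0975]
eef_rot: [0.001, -0.088, 0.996, 0.0]
force: [0.4, 0.7, -0.3]
grip_width: 0.0002
grasp_force: 0.0
[ 0.37  0.68 -0.26] [0.44334196 0.11318506 0.09749602]
```

```bash
for i in 1; do python3 -m inch '[{"translation":[0,0,2],"delta_rot":[0,0,0],"jaw":0},{"translation":[0,0,2],"delta_rot":[0,0,0],"jaw":0},{"translation":[0,0,2],"delta_rot":[0,0,0],"jaw":0},{"translation":[0,0,0],"delta_rot":[0,0,0],"jaw":0}]'; done
```

```text
time: 4.25
tcp_pos: [0.4423, 0.1128, 0.0902]
eef_rot: [-0.0, -0.088, 0.996, 0.0]
force: [-0.0, -0.5, -0.7]
grip_width: 0.0003
grasp_force: 0.0
```

```bash
python3 -m inch '[{"translation":[0,0,2],"delta_rot":[0,0,0],"jaw":0},{"translation":[0,0,1],"delta_rot":[0,0,0],"jaw":0},{"translation":[0,0,0],"delta_rot":[0,0,0],"jaw":0}]';  python3 -m inch '[{"translation":[0,0,1],"delta_rot":[0,0,0],"jaw":0},{"translation":[0,0,1],"delta_rot":[0,0,0],"jaw":0},{"translation":[0,0,0],"delta_rot":[0,0,0],"jaw":0}]'; python3 -m inch '[{"translation":[0,0,1],"delta_rot":[0,0,0],"jaw":0},{"translation":[0,0,1],"delta_rot":[0,0,0],"jaw":0},{"translation":[0,0,0],"delta_rot":[0,0,0],"jaw":0}]'
```

```text
time: 4.55
tcp_pos: [0.4424, 0.1128, 0.0872]
eef_rot: [-0.0, -0.088, 0.996, -0.0]
force: [0.2, -0.1, 0.3]
grip_width: -0.0
grasp_force: 0.1
time: 4.85
tcp_pos: [0.4424, 0.1129, 0.0852]
eef_rot: [-0.0, -0.088, 0.996, -0.0]
force: [-0.4, -0.8, 1.2]
grip_width: -0.0001
grasp_force: 0.5
time: 5.15
tcp_pos: [0.4424, 0.1129, 0.0832]
eef_rot: [-0.0, -0.088, 0.996, 0.0]
force: [-0.4, 0.4, 1.5]
grip_width: 0.0001
grasp_force: 0.8
```

```bash
python3 -m inch '[{"translation":[0,0,1],"delta_rot":[0,0,0],"jaw":0},{"translation":[0,0,1],"delta_rot":[0,0,0],"jaw":0},{"translation":[0,0,0],"delta_rot":[0,0,0],"jaw":0}]';  python3 -m inch '[{"translation":[0,0,1],"delta_rot":[0,0,0],"jaw":0},{"translation":[0,0,0],"delta_rot":[0,0,0],"jaw":0}]'; python3 -m inch '[{"translation":[0,0,1],"delta_rot":[0,0,0],"jaw":0},{"translation":[0,0,0],"delta_rot":[0,0,0],"jaw":0}]'
```

```text
time: 5.45
tcp_pos: [0.4425, 0.1129, 0.0812]
eef_rot: [0.0, -0.088, 0.996, 0.0]
force: [-0.3, 0.2, 2.7]
grip_width: 0.0004
grasp_force: 1.1
time: 5.65
tcp_pos: [0.4425, 0.1129, 0.0803]
eef_rot: [0.0, -0.088, 0.996, 0.0]
force: [-0.6, -0.6, 2.8]
grip_width: -0.0001
grasp_force: 1.2
time: 5.85
tcp_pos: [0.4425, 0.1129, 0.0793]
eef_rot: [0.0, -0.088, 0.996, 0.0]
force: [0.1, -0.5, 2.1]
grip_width: 0.0001
grasp_force: 1.4
```

```bash
python3 -m inch '[{"translation":[0,0,1],"delta_rot":[0,0,0],"jaw":0},{"translation":[0,0,0],"delta_rot":[0,0,0],"jaw":0}]';  python3 -m inch '[{"translation":[0,0,1],"delta_rot":[0,0,0],"jaw":0},{"translation":[0,0,0],"delta_rot":[0,0,0],"jaw":0}]'
```

```text
time: 6.05
tcp_pos: [0.4426, 0.1129, 0.0783]
eef_rot: [0.0, -0.088, 0.996, 0.0]
force: [-0.7, 0.5, 2.8]
grip_width: -0.0001
grasp_force: 1.5
time: 6.25
tcp_pos: [0.4426, 0.1129, 0.0774]
eef_rot: [0.0, -0.088, 0.996, 0.0]
force: [-0.2, 0.8, 5.7]
grip_width: -0.0001
grasp_force: 2.9
```

```bash
python3 -m inch '[{"translation":[0,0,1],"delta_rot":[0,0,0],"jaw":0},{"translation":[0,0,0],"delta_rot":[0,0,0],"jaw":0}]'
```

```text
time: 6.45
tcp_pos: [0.4426, 0.1129, 0.0766]
eef_rot: [0.0, -0.088, 0.996, 0.0]
force: [-3.1, -0.9, 10.5]
grip_width: -0.0004
grasp_force: 5.7
```

Finger L comes to about 0.32 N/mm, with the stop at about 10 mm. I'll hold it a moment, release, and go to the middle finger.

```bash
python3 -m inch '[{"translation":[0,0,0],"delta_rot":[0,0,0],"jaw":0},{"translation":[0,0,0],"delta_rot":[0,0,0],"jaw":0},{"translation":[0,0,0],"delta_rot":[0,0,0],"jaw":0},{"translation":[0,0,0],"delta_rot":[0,0,0],"jaw":0},{"translation":[0,0,0],"delta_rot":[0,0,0],"jaw":0},{"translation":[0,0,-3],"delta_rot":[0,0,0],"jaw":0},{"translation":[0,0,-5],"delta_rot":[0,0,0],"jaw":0},{"translation":[0,0,-6],"delta_rot":[0,0,0],"jaw":0},{"translation":[0,0,-16],"delta_rot":[0,0,0],"jaw":0},{"translation":[0,-30,0],"delta_rot":[0,0,0],"jaw":0},{"translation":[-3,-45,0],"delta_rot":[0,0,0],"jaw":0},{"translation":[0,-44,0],"delta_rot":[0,0,0],"jaw":0},{"translation":[0,0,0],"delta_rot":[0,0,-5.6],"jaw":0},{"translation":[0,0,8],"delta_rot":[0,0,0],"jaw":0},{"translation":[0,0,0],"delta_rot":[0,0,0],"jaw":0},{"translation":[0,0,0],"delta_rot":[0,0,0],"jaw":0}]'
```

```text
time: 8.05
tcp_pos: [0.4656, -0.0027, 0.0979]
eef_rot: [-0.001, -0.136, 0.991, 0.0]
force: [0.2, -0.2, -0.3]
grip_width: 0.0004
grasp_force: 0.0
```

```bash
python3 -m inch '[{"translation":[0,-1,4],"delta_rot":[0,0,0],"jaw":0},{"translation":[0,0,4],"delta_rot":[0,0,0],"jaw":0},{"translation":[0,0,2],"delta_rot":[0,0,0],"jaw":0},{"translation":[0,0,1],"delta_rot":[0,0,0],"jaw":0},{"translation":[0,0,0],"delta_rot":[0,0,0],"jaw":0}]';  python3 -m inch '[{"translation":[0,0,1],"delta_rot":[0,0,0],"jaw":0},{"translation":[0,0,1],"delta_rot":[0,0,0],"jaw":0},{"translation":[0,0,0],"delta_rot":[0,0,0],"jaw":0}]'; python3 -m inch '[{"translation":[0,0,1],"delta_rot":[0,0,0],"jaw":0},{"translation":[0,0,1],"delta_rot":[0,0,0],"jaw":0},{"translation":[0,0,0],"delta_rot":[0,0,0],"jaw":0}]'; python3 -m inch '[{"translation":[0,0,1],"delta_rot":[0,0,0],"jaw":0},{"translation":[0,0,1],"delta_rot":[0,0,0],"jaw":0},{"translation":[0,0,0],"delta_rot":[0,0,0],"jaw":0}]'
```

```text
time: 8.55
tcp_pos: [0.4663, -0.0046, 0.0871]
eef_rot: [-0.0, -0.136, 0.991, 0.0]
force: [0.0, 0.5, 0.6]
grip_width: -0.0002
grasp_force: 0.4
time: 8.85
tcp_pos: [0.4664, -0.0047, 0.0853]
eef_rot: [0.0, -0.136, 0.991, 0.0]
force: [-1.2, 0.7, 2.5]
grip_width: -0.0002
grasp_force: 1.2
time: 9.15
tcp_pos: [0.4664, -0.0047, 0.0833]
eef_rot: [-0.0, -0.136, 0.991, 0.0]
force: [-1.4, 1.1, 4.2]
grip_width: -0.0001
grasp_force: 2.0
time: 9.45
tcp_pos: [0.4664, -0.0048, 0.0813]
eef_rot: [-0.0, -0.136, 0.991, 0.0]
force: [-2.2, 0.2, 5.0]
grip_width: -0.0
grasp_force: 2.8
```

```bash
python3 -m inch '[{"translation":[0,0,1],"delta_rot":[0,0,0],"jaw":0},{"translation":[0,0,0],"delta_rot":[0,0,0],"jaw":0}]'; python3 -m inch '[{"translation":[0,0,1],"delta_rot":[0,0,0],"jaw":0},{"translation":[0,0,0],"delta_rot":[0,0,0],"jaw":0}]'
```

```text
time: 9.65
tcp_pos: [0.4665, -0.0047, 0.0803]
eef_rot: [0.0, -0.136, 0.991, 0.0]
force: [-1.6, 0.7, 5.8]
grip_width: -0.0004
grasp_force: 3.2
time: 9.85
tcp_pos: [0.4665, -0.0047, 0.0794]
eef_rot: [0.0, -0.136, 0.991, 0.0]
force: [-2.0, 0.8, 8.3]
grip_width: -0.0002
grasp_force: 3.6
```

```bash
python3 -m inch '[{"translation":[0,0,1],"delta_rot":[0,0,0],"jaw":0},{"translation":[0,0,0],"delta_rot":[0,0,0],"jaw":0}]'
```

```text
time: 10.05
tcp_pos: [0.4666, -0.0047, 0.0786]
eef_rot: [0.0, -0.136, 0.991, 0.0]
force: [-3.3, 1.2, 11.7]
grip_width: -0.0001
grasp_force: 5.7
```

```bash
python3 -m inch '[{"translation":[0,0,0.7],"delta_rot":[0,0,0],"jaw":0},{"translation":[0,0,0],"delta_rot":[0,0,0],"jaw":0}]'
```

```text
time: 10.25
tcp_pos: [0.4666, -0.0048, 0.0781]
eef_rot: [0.0, -0.136, 0.991, 0.0]
force: [-4.2, -0.0, 15.1]
grip_width: -0.0002
grasp_force: 7.6
```

Finger M comes to about 0.8 N/mm and is on its stop at 15 N. I'll hold, release, and go right.

```bash
python3 -m inch '[{"translation":[0,0,0],"delta_rot":[0,0,0],"jaw":0},{"translation":[0,0,0],"delta_rot":[0,0,0],"jaw":0},{"translation":[0,0,0],"delta_rot":[0,0,0],"jaw":0},{"translation":[0,0,0],"delta_rot":[0,0,0],"jaw":0},{"translation":[0,0,0],"delta_rot":[0,0,0],"jaw":0},{"translation":[0,0,-3],"delta_rot":[0,0,0],"jaw":0},{"translation":[0,0,-5],"delta_rot":[0,0,0],"jaw":0},{"translation":[0,0,-6],"delta_rot":[0,0,0],"jaw":0},{"translation":[0,0,-16],"delta_rot":[0,0,0],"jaw":0},{"translation":[4,-25,0],"delta_rot":[0,0,0],"jaw":0},{"translation":[4,-40,0],"delta_rot":[0,0,0],"jaw":0},{"translation":[3,-36,0],"delta_rot":[0,0,0],"jaw":0},{"translation":[0,0,0],"delta_rot":[0,0,5.3],"jaw":0},{"translation":[0,0,8],"delta_rot":[0,0,0],"jaw":0},{"translation":[0,0,0],"delta_rot":[0,0,0],"jaw":0},{"translation":[0,0,0],"delta_rot":[0,0,0],"jaw":0}]'
```

```text
time: 11.85
tcp_pos: [0.4827, -0.1039, 0.0991]
eef_rot: [-0.001, -0.092, 0.996, 0.0]
force: [-0.5, -0.3, -0.0]
grip_width: 0.0001
grasp_force: 0.0
```

```bash
python3 -m inch '[{"translation":[0,0,4],"delta_rot":[0,0,0],"jaw":0},{"translation":[0,0,4],"delta_rot":[0,0,0],"jaw":0},{"translation":[0,0,3],"delta_rot":[0,0,0],"jaw":0},{"translation":[0,0,0],"delta_rot":[0,0,0],"jaw":0}]';  python3 -m inch '[{"translation":[0,0,1],"delta_rot":[0,0,0],"jaw":0},{"translation":[0,0,1],"delta_rot":[0,0,0],"jaw":0},{"translation":[0,0,0],"delta_rot":[0,0,0],"jaw":0}]'; python3 -m inch '[{"translation":[0,0,1],"delta_rot":[0,0,0],"jaw":0},{"translation":[0,0,1],"delta_rot":[0,0,0],"jaw":0},{"translation":[0,0,0],"delta_rot":[0,0,0],"jaw":0}]'; python3 -m inch '[{"translation":[0,0,1],"delta_rot":[0,0,0],"jaw":0},{"translation":[0,0,1],"delta_rot":[0,0,0],"jaw":0},{"translation":[0,0,0],"delta_rot":[0,0,0],"jaw":0}]'
```

```text
time: 12.25
tcp_pos: [0.4828, -0.1048, 0.0881]
eef_rot: [-0.0, -0.091, 0.996, 0.0]
force: [-0.6, -0.2, 0.1]
grip_width: -0.0001
grasp_force: 0.0
time: 12.55
tcp_pos: [0.4831, -0.105, 0.0866]
eef_rot: [-0.0, -0.09, 0.996, 0.0]
force: [-0.7, 0.8, 1.3]
grip_width: 0.0
grasp_force: 0.7
time: 12.85
tcp_pos: [0.4831, -0.105, 0.0846]
eef_rot: [0.0, -0.09, 0.996, 0.0]
force: [-0.5, 0.1, 3.1]
grip_width: -0.0002
grasp_force: 1.5
time: 13.15
tcp_pos: [0.4831, -0.105, 0.0826]
eef_rot: [-0.0, -0.09, 0.996, 0.0]
force: [-1.2, -0.7, 4.1]
grip_width: -0.0003
grasp_force: 2.3
```

```bash
python3 -m inch '[{"translation":[0,0,1],"delta_rot":[0,0,0],"jaw":0},{"translation":[0,0,1],"delta_rot":[0,0,0],"jaw":0},{"translation":[0,0,0],"delta_rot":[0,0,0],"jaw":0}]'; python3 -m inch '[{"translation":[0,0,1],"delta_rot":[0,0,0],"jaw":0},{"translation":[0,0,0],"delta_rot":[0,0,0],"jaw":0}]'
```

```text
time: 13.45
tcp_pos: [0.4832, -0.105, 0.0807]
eef_rot: [0.0, -0.09, 0.996, -0.0]
force: [-2.3, -0.5, 5.4]
grip_width: 0.0001
grasp_force: 3.1
time: 13.65
tcp_pos: [0.4832, -0.105, 0.0797]
eef_rot: [0.0, -0.09, 0.996, -0.0]
force: [-1.9, -0.4, 7.3]
grip_width: 0.0001
grasp_force: 3.5
```

```bash
python3 -m inch '[{"translation":[0,0,1],"delta_rot":[0,0,0],"jaw":0},{"translation":[0,0,0],"delta_rot":[0,0,0],"jaw":0}]'
```

```text
time: 13.85
tcp_pos: [0.4832, -0.105, 0.0788]
eef_rot: [0.0, -0.09, 0.996, 0.0]
force: [-1.6, 0.3, 7.8]
grip_width: 0.0001
grasp_force: 3.8
```

```bash
python3 -m inch '[{"translation":[0,0,1],"delta_rot":[0,0,0],"jaw":0},{"translation":[0,0,0],"delta_rot":[0,0,0],"jaw":0}]'
```

```text
time: 14.05
tcp_pos: [0.4833, -0.105, 0.0779]
eef_rot: [0.0, -0.09, 0.996, -0.0]
force: [-1.8, -0.1, 8.1]
grip_width: 0.0001
grasp_force: 4.2
```

```bash
python3 -m inch '[{"translation":[0,0,0.7],"delta_rot":[0,0,0],"jaw":0},{"translation":[0,0,0],"delta_rot":[0,0,0],"jaw":0}]'
```

```text
time: 14.25
tcp_pos: [0.4833, -0.105, 0.0772]
eef_rot: [0.0, -0.09, 0.996, -0.0]
force: [-2.3, 0.9, 9.6]
grip_width: -0.0002
grasp_force: 4.5
```

```bash
python3 -m inch '[{"translation":[0,0,0.8],"delta_rot":[0,0,0],"jaw":0},{"translation":[0,0,0],"delta_rot":[0,0,0],"jaw":0}]'
```

```text
time: 14.45
tcp_pos: [0.4834, -0.105, 0.0765]
eef_rot: [0.0, -0.09, 0.996, -0.0]
force: [-3.0, 0.2, 9.7]
grip_width: -0.0001
grasp_force: 4.8
```

```bash
python3 -m inch '[{"translation":[0,0,0.6],"delta_rot":[0,0,0],"jaw":0},{"translation":[0,0,0],"delta_rot":[0,0,0],"jaw":0}]'
```

```text
time: 14.65
tcp_pos: [0.4834, -0.105, 0.076]
eef_rot: [0.0, -0.09, 0.996, -0.0]
force: [-3.6, 0.4, 12.0]
grip_width: -0.0001
grasp_force: 5.8
```

```bash
python3 -m inch '[{"translation":[0,0,0.5],"delta_rot":[0,0,0],"jaw":0},{"translation":[0,0,0],"delta_rot":[0,0,0],"jaw":0},{"translation":[0,0,0],"delta_rot":[0,0,0],"jaw":0}]'
```

```text
time: 14.95
tcp_pos: [0.4835, -0.1051, 0.0757]
eef_rot: [0.001, -0.09, 0.996, -0.0]
force: [-4.3, 0.5, 15.1]
grip_width: -0.0001
grasp_force: 7.0
```

R comes to about 0.8 N/mm too, so the left finger is tired. I'll hold, release, and go above the collar.

```bash
python3 -m inch '[{"translation":[0,0,0],"delta_rot":[0,0,0],"jaw":0},{"translation":[0,0,0],"delta_rot":[0,0,0],"jaw":0},{"translation":[0,0,0],"delta_rot":[0,0,0],"jaw":0},{"translation":[0,0,-3],"delta_rot":[0,0,0],"jaw":0},{"translation":[0,0,-5],"delta_rot":[0,0,0],"jaw":0},{"translation":[0,0,-7],"delta_rot":[0,0,0],"jaw":0},{"translation":[0,0,-25],"delta_rot":[0,0,0],"jaw":0},{"translation":[0,0,-40],"delta_rot":[0,0,0],"jaw":75},{"translation":[3,-20,-30],"delta_rot":[0,0,0],"jaw":75},{"translation":[6,-40,-15],"delta_rot":[0,0,0],"jaw":75},{"translation":[6,-40,0],"delta_rot":[0,0,0],"jaw":75},{"translation":[6,-40,0],"delta_rot":[0,0,0],"jaw":75},{"translation":[6,-40,0],"delta_rot":[0,0,0],"jaw":75},{"translation":[6,-40,0],"delta_rot":[0,0,0],"jaw":75},{"translation":[6,-35,0],"delta_rot":[0,0,0],"jaw":75},{"translation":[3,-15,0],"delta_rot":[0,0,0],"jaw":75},{"translation":[0,0,0],"delta_rot":[0,0,0],"jaw":75},{"translation":[0,0,0],"delta_rot":[0,0,0],"jaw":75}]'; python3 look.py w2 collar_mid; python3 - <<'E'
from h import *
d=np.load('w2.npz');im={k:float(d[k]) for k in('fx','fy','cx','cy','k1')};T=d['T']
for r in arm.regions_of('wrist','collar_mid')[:3]:
    ys,xs=np.nonzero(r['pixels']);print(r['score'],xs.min(),xs.max(),ys.min(),ys.max(),xs.mean(),ys.mean(),r['pixels'].sum())
E
```

```text
time: 16.75
tcp_pos: [0.4905, -0.377, 0.1997]
eef_rot: [-0.0, -0.09, 0.996, 0.001]
force: [-0.3, 0.8, -0.4]
grip_width: 0.0636
grasp_force: 0.0
t 16.75 tcp [ 0.4905 -0.377   0.1997] F [-0.35  0.82 -0.35] w 0.0636175973939686
tool y yaw 100.38 z [-0.     0.001 -1.   ] x [-0.984 -0.18   0.   ]
cam [ 0.409 -0.393  0.317] [ 0.08335096 -0.00098914 -0.11731343]
collar_mid 0.87 [ 0.4874 -0.3809  0.0215] [[315. 217.]]
collar_mid 0.76 [ 0.4153 -0.3717  0.0184] [[346. 120.]]
collar_mid 0.63 [ 0.4561 -0.4567  0.0162] [[219. 155.]]
0.95 197 244 141 186 220.05803571428572 163.25573979591837 1568
0.74 287 346 186 246 316.48267986296156 216.42596117244005 2627
0.67 330 375 99 145 352.878892733564 121.90242214532871 1445
```

View pics/w2.png

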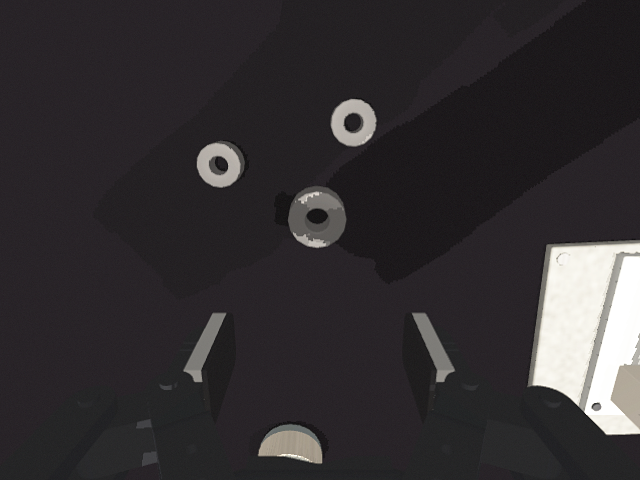

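The wrist view shows the large ring at (317,217). The two smaller ones are at (220,163) and (353,122), both outside the finger path.

```bash
python3 - <<'E'
from h import *
d=np.load('w2.npz');im={k:float(d[k]) for k in('fx','fy','cx','cy','k1')};T=d['T']
a=pix2plane(im,T,317,215.5,.024);b=pix2plane(im,T,317.5,216.5,.013);print(a,b)
print('size',pix2plane(im,T,346.5,215,.024)-pix2plane(im,T,287,215,.024))
x=np.array([-.984,-.18]);y=np.array([-.18,.984]);dd=((a+b)/2)[:2]-np.array([.4905,-.377]);print(dd@x*1e3,dd@y*1e3)
E
```

```text
[ 0.48542521 -0.37974235  0.024     ] [ 0.48901584 -0.3787207   0.013     ]
size [-0.00790388  0.04322806  0.        ]
3.6286804245141377 -1.6055145337958654
```

```bash
python3 -m inch '[{"translation":[3,-2,25],"delta_rot":[0,0,0],"jaw":75},{"translation":[0,0,40],"delta_rot":[0,0,0],"jaw":75},{"translation":[0,0,40],"delta_rot":[0,0,0],"jaw":75},{"translation":[0,0,30],"delta_rot":[0,0,0],"jaw":75},{"translation":[0,0,20],"delta_rot":[0,0,0],"jaw":75},{"translation":[0,0,12],"delta_rot":[0,0,0],"jaw":75},{"translation":[0,0,5],"delta_rot":[0,0,0],"jaw":75},{"translation":[0,0,0],"delta_rot":[0,0,0],"jaw":75},{"translation":[0,0,0],"delta_rot":[0,0,0],"jaw":40},{"translation":[0,0,0],"delta_rot":[0,0,0],"jaw":40},{"translation":[0,0,0],"delta_rot":[0,0,0],"jaw":40},{"translation":[0,0,0],"delta_rot":[0,0,0],"jaw":40},{"translation":[0,0,0],"delta_rot":[0,0,0],"jaw":40}]'
```

```text
time: 18.2
tcp_pos: [0.4886, -0.3812, 0.0295]
eef_rot: [0.001, -0.09, 0.996, -0.001]
force: [-1.0, 0.5, 7.0]
grip_width: 0.0416
grasp_force: 61.4
```

```bash
python3 -m inch '[{"translation":[0,0,-5],"delta_rot":[0,0,0],"jaw":40},{"translation":[0,0,-25],"delta_rot":[0,0,0],"jaw":40},{"translation":[0,0,-45],"delta_rot":[0,0,0],"jaw":40},{"translation":[0,0,-45],"delta_rot":[0,0,0],"jaw":40},{"translation":[-5,18,-45],"delta_rot":[0,0,0],"jaw":40},{"translation":[-11,38,-10],"delta_rot":[0,0,0],"jaw":40},{"translation":[-11,38,0],"delta_rot":[0,0,0],"jaw":40},{"translation":[-11,38,0],"delta_rot":[0,0,0],"jaw":40},{"translation":[-11,38,0],"delta_rot":[0,0,0],"jaw":40},{"translation":[-11,38,0],"delta_rot":[0,0,0],"jaw":40},{"translation":[-11,38,0],"delta_rot":[0,0,0],"jaw":40},{"translation":[-11,38,0],"delta_rot":[0,0,0],"jaw":40},{"translation":[-11,38,0],"delta_rot":[0,0,0],"jaw":40},{"translation":[-11,38,0],"delta_rot":[0,0,0],"jaw":40},{"translation":[-11,38,0],"delta_rot":[0,0,0],"jaw":40},{"translation":[-11,38,0],"delta_rot":[0,0,0],"jaw":40},{"translation":[-11,38,0],"delta_rot":[0,0,0],"jaw":40},{"translation":[-11,38,0],"delta_rot":[0,0,0],"jaw":40},{"translation":[-5,19,0],"delta_rot":[0,0,0],"jaw":40},{"translation":[0,0,0],"delta_rot":[0,0,0],"jaw":40}]'; python3 look.py w3 collar_mid stud_p tip_p
```

```text
time: 20.2
tcp_pos: [0.5423, 0.1735, 0.2034]
eef_rot: [0.0, -0.093, 0.996, 0.001]
force: [0.4, -0.2, -0.8]
grip_width: 0.041
grasp_force: 60.9
t 20.2 tcp [0.5423 0.1735 0.2034] F [ 0.38 -0.24 -0.83] w 0.04103690940831151
tool y yaw 100.67 z [ 0.     0.002 -1.   ] x [-0.983 -0.185 -0.001]
cam [0.461 0.157 0.321] [ 0.08335641 -0.00098677 -0.11731445]
collar_mid 0.7 [0.5385 0.1705 0.1953] [[315. 341.]]
stud_p 0.93 [0.4939 0.1239 0.0216] [[264. 143.]]
stud_p 0.7 [0.5135 0.0184 0.0199] [[113. 142.]]
stud_p 0.6 [ 0.5842 -0.0597  0.0198] [[  5. 217.]]
tip_p 0.83 [ 0.4689 -0.0042  0.0601] [[42. 63.]]
tip_p 0.79 [0.4457 0.1106 0.0578] [[245.  62.]]
```

View pics/w3.png

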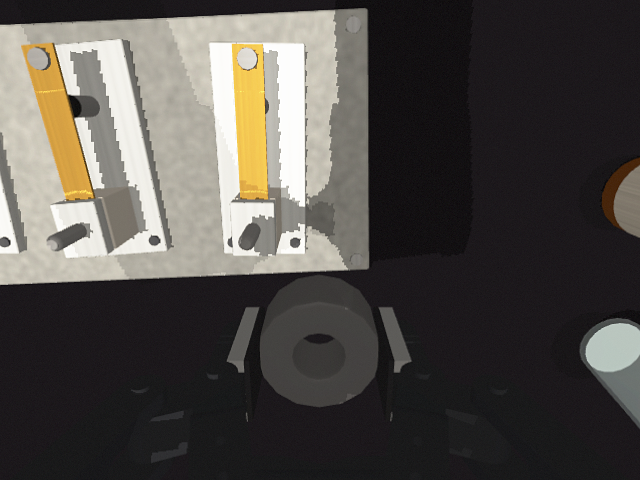

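The wrist view shows the collar held level, with its top bore centre at (319,355). The left stud runs from its foot at about (258,225) to its top at about (245,243), and the left rivet is at (247,59). I overshot in y by 44 mm, which is harmless.

```bash
python3 - <<'E'
from h import *
d=np.load('w3.npz');im={k:float(d[k]) for k in('fx','fy','cx','cy','k1')};T=d['T']
for z in(.193,.198):
    a=pix2plane(im,T,319,355,z);s=np.linalg.norm(pix2plane(im,T,378.5,355,z)-pix2plane(im,T,260,355,z));print(z,'collar top',a.round(4),'dia',s.round(4))
    for zb in (z-.024,): print('low far edge',pix2plane(im,T,318,276,zb).round(4))
t=pix2plane(im,T,247,59,.063);u=pix2plane(im,T,246,243,.098);f=pix2plane(im,T,258,226,.070);print('tip',t.round(4),'top',u.round(4),'foot',f.round(4))
print(w2pix(im,T,[[.5423,.1297,.098],[.5423,.1297,.07]]))
M=np.array([[-.983,-.185],[-.185+.002,.983]])
E
python3 - <<'E'
from h import *
cv2.imwrite('pics/c3.png',cv2.resize(cv2.imread('pics/w3.png')[180:420,200:400],None,fx=2.5,fy=2.5,interpolation=cv2.INTER_CUBIC))
E
```

```text
0.193 collar top [0.5452 0.1733 0.193 ] dia 0.043
low far edge [0.5249 0.1691 0.169 ]
0.198 collar top [0.5419 0.1726 0.198 ] dia 0.0413
low far edge [0.5228 0.1687 0.174 ]
tip [0.4443 0.1125 0.063 ] top [0.5425 0.1304 0.098 ] foot [0.54   0.1331 0.07  ]
[[244.81657639 242.44770012]
 [252.20479455 228.38971797]]
```

View pics/c3.png

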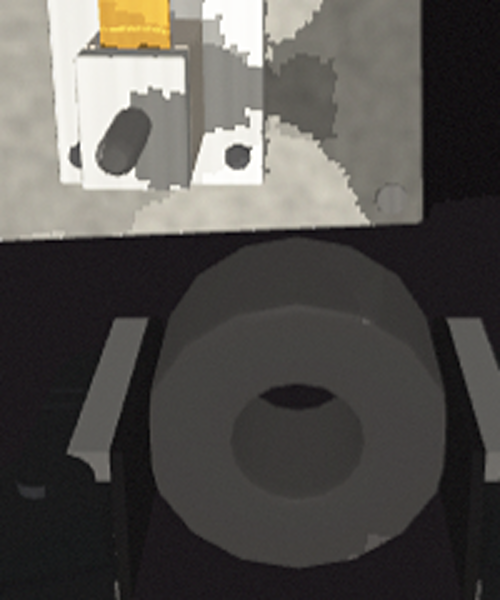

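```bash
python3 - <<'E'
from h import *
from scipy.optimize import least_squares
st=arm.read_state();print(np.round(st['tcp_pos'],4))
a=np.linspace(0,2*np.pi,60)
def cyl(c,d=.044): return np.array([[c[0]+d/2*np.cos(t),c[1]+d/2*np.sin(t),c[2]+h] for t in a for h in(-.012,.012)])
obs=[]
for c in ['wrist','side','scene']:
    im=arm.get_image(c);T=cam2w(im,st)
    if c!='wrist': save(im,c+'3.png')
    e=w2pix(im,T,[[.543,.172,.18]])[0]
    for r in arm.regions_of(c,'collar_mid')[:4]:
        ys,xs=np.nonzero(r['pixels']);m=np.array([xs.min()-.5,xs.max()+.5,ys.min()-.5,ys.max()+.5])
        ok=np.hypot(xs.mean()-e[0],ys.mean()-e[1])<25
        print(c,round(r['score'],2),m,e.round(0),ok)
        if ok: obs.append((c,im,T,m)); break
def bb(im,T,c,d):
    p=w2pix(im,T,cyl(c,d));return np.array([p[:,0].min(),p[:,0].max(),p[:,1].min(),p[:,1].max()])
for sel in (['wrist'],['side'],['scene'],['wrist','side','scene']):
    O=[o for o in obs if o[0] in sel]
    if O:
        s=least_squares(lambda c:np.concatenate([(bb(o[1],o[2],c,.044)-o[3]) for o in O]),[.543,.172,.18]);print(sel,s.x.round(4),s.fun.round(1))
E
```

```text
[0.5428 0.1676 0.2033]
wrist 0.64 [258.5 377.5 273.5 406.5] [332. 332.] True
side 0.75 [348.5 370.5 399.5 423.5] [264. 166.] False
side 0.74 [254.5 269.5 156.5 173.5] [264. 166.] True
scene 0.72 [391.5 411.5 192.5 215.5] [401. 205.] True
['wrist'] [0.5466 0.1671 0.1803] [-0.9  0.9  0.9 -0.9]
['side'] [0.6359 0.3718 0.0886] [-0.9  1.   1.1 -1.1]
['scene'] [0.4804 0.1931 0.0928] [-0.5  0.5  0.5 -0.5]
['wrist', 'side', 'scene'] [0.5447 0.1671 0.1831] [-1.3  3.1 -0.8  0.1  1.   6.5 -0.1  0.9 -4.3 -1.1 -0.1  1.3]
```

```bash
python3 -m inch '[{"translation":[5,-18,0],"delta_rot":[0,0,0],"jaw":40},{"translation":[5,-18,20],"delta_rot":[0,0,0],"jaw":40},{"translation":[0,0,25],"delta_rot":[0,0,0],"jaw":40},{"translation":[0,0,12],"delta_rot":[0,0,0],"jaw":40},{"translation":[0,0,0],"delta_rot":[0,0,0],"jaw":40},{"translation":[0,0,0],"delta_rot":[0,0,0],"jaw":40},{"translation":[0,0,0],"delta_rot":[0,0,0],"jaw":40}]'; python3 look.py w4 collar_mid; python3 - <<'E'
from h import *
i=arm.get_image('side');j=arm.get_image('scene')
T=cam2w(i);print(w2pix(i,T,[[.543,.13,.098],[.543,.13,.07]]),w2pix(j,cam2w(j),[[.543,.13,.098]]))
w=cv2.imread('pics/w4.png')[200:420,220:420]
o=np.hstack([cv2.resize(x,(266,400),interpolation=cv2.INTER_CUBIC) for x in (w[:,30:176],i['image'][150:270,230:310,::-1],j['image'][160:280,330:410,::-1])])
cv2.imwrite('pics/c4.png',o)
E
```

```text
time: 21.4
tcp_pos: [0.5401, 0.1326, 0.147]
eef_rot: [0.001, -0.091, 0.996, 0.0]
force: [0.1, -0.6, -1.7]
grip_width: 0.0416
grasp_force: 60.9
t 21.4 tcp [0.5401 0.1326 0.147 ] F [ 0.09 -0.56 -1.67] w 0.04158441374366718
tool y yaw 100.39 z [ 0.002  0.001 -1.   ] x [-0.984 -0.18  -0.002]
cam [0.458 0.117 0.264] [ 0.08335188 -0.00098955 -0.11731394]
collar_mid 0.63 [0.5372 0.1351 0.1398] [[330. 347.]]
[[274.45062511 206.33331408]
 [274.85509547 217.2263052 ]] [[376.40654796 226.85952532]]
```

View pics/c4.png

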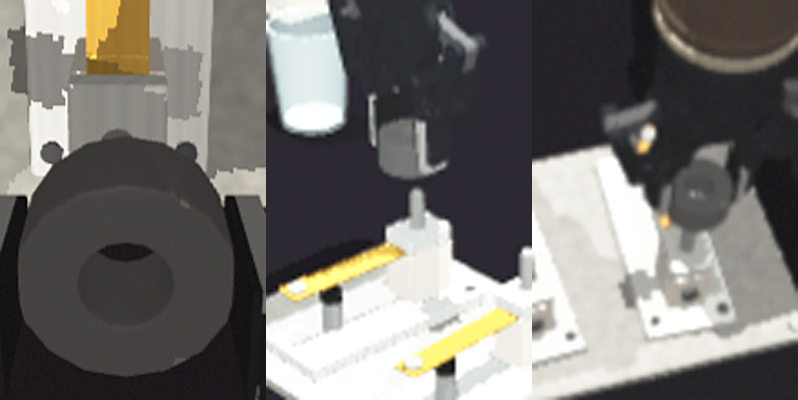

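Crops: wrist (left), side (middle), scene (right). The side stud is at px (275.4,207), and the collar sits a little left of it. In the scene view the collar is a little right of the stud. I'll quantify both with the arm settled.

```bash
python3 - <<'E'
from h import *
from scipy.optimize import least_squares
st=arm.read_state();tcp=np.array(st['tcp_pos']);print(tcp.round(4),st['time'])
a=np.linspace(0,2*np.pi,60)
def cyl(c,d=.044): return np.array([[c[0]+d/2*np.cos(t),c[1]+d/2*np.sin(t),c[2]+h] for t in a for h in(-.012,.012)])
def bb(im,T,c):
    p=w2pix(im,T,cyl(c));return np.array([p[:,0].min(),p[:,0].max(),p[:,1].min(),p[:,1].max()])
for c in ['wrist','side','scene']:
    im=arm.get_image(c);T=cam2w(im,st)
    C=np.array([.543,.1302,tcp[2]-.022]);e=w2pix(im,T,[C])[0]
    for r in arm.regions_of(c,'collar_mid')[:6]:
        ys,xs=np.nonzero(r['pixels']);m=np.array([xs.min()-.5,xs.max()+.5,ys.min()-.5,ys.max()+.5])
        if np.hypot(xs.mean()-e[0],ys.mean()-e[1])<25:
            print(c,'obs',m,'ideal',bb(im,T,C).round(1),'dx+2mm',(bb(im,T,C+[.002,0,0])-bb(im,T,C)).round(1),'dy+2',(bb(im,T,C+[0,.002,0])-bb(im,T,C)).round(1),'dz+2',(bb(im,T,C+[0,0,.002])-bb(im,T,C)).round(1));
            if c!='wrist':
                x0,y0=int(e[0])-40,int(e[1])-30
                cr=cv2.resize(im['image'][y0:y0+75,x0:x0+80,::-1],(400,375),interpolation=cv2.INTER_NEAREST)
                for q in bb(im,T,C)[:2]: cv2.line(cr,(int((q+.5-x0)*5),0),(int((q+.5-x0)*5),150),(0,255,0),1)
                for zz in(.098,.07):
                    p=w2pix(im,T,[[.543,.1302,zz]])[0];cv2.circle(cr,(int((p[0]+.5-x0)*5),int((p[1]+.5-y0)*5)),3,(0,0,255),-1)
                np.save(c+'_c.npy',cr)
            break
cv2.imwrite('pics/c5.png',np.hstack([np.load('side_c.npy'),np.load('scene_c.npy')]))
E
```

```text
[0.5397 0.1323 0.1467] 21.6
wrist obs [259.5 378.5 273.5 406.5] ideal [252.9 374.6 273.4 405.5] dx+2mm [-0.7 -1.2  4.5  4.3] dy+2 [5.5 5.4 0.8 0.8] dz+2 [-0.9  0.7  2.   3.7]
side obs [262.5 275.5 185.5 202.5] ideal [263.8 284.1 186.4 205.1] dx+2mm [ 0.8  0.8 -0.2 -0.2] dy+2 [-0.4 -0.4 -0.3 -0.4] dz+2 [-0.  -0.  -0.8 -0.8]
scene obs [371.5 389.5 207.5 229.5] ideal [367.  388.7 208.5 231.8] dx+2mm [0.1 0.1 0.8 0.8] dy+2 [ 0.9  0.9 -0.  -0. ] dz+2 [ 0.1  0.1 -0.5 -0.5]
```

View pics/c5.png

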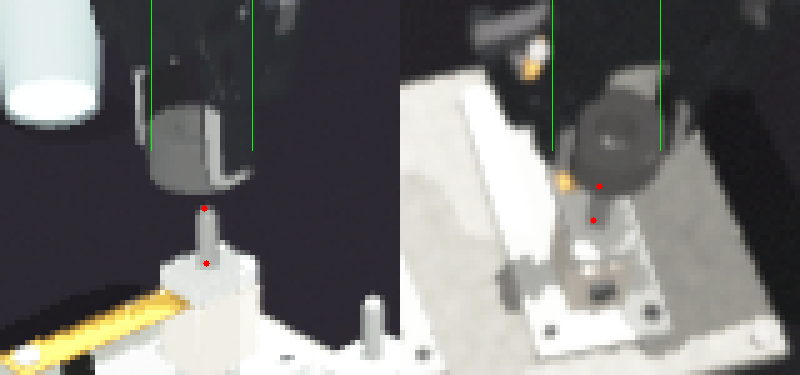

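```bash
python3 -m inch '[{"translation":[-1.6,-2.3,0],"delta_rot":[0,0,0],"jaw":40},{"translation":[0,0,5],"delta_rot":[0,0,0],"jaw":40},{"translation":[0,0,5],"delta_rot":[0,0,0],"jaw":40},{"translation":[0,0,3],"delta_rot":[0,0,0],"jaw":40},{"translation":[0,0,3],"delta_rot":[0,0,0],"jaw":40},{"translation":[0,0,2],"delta_rot":[0,0,0],"jaw":40},{"translation":[0,0,0],"delta_rot":[0,0,0],"jaw":40}]'; python3 -m inch '[{"translation":[0,0,2],"delta_rot":[0,0,0],"jaw":40},{"translation":[0,0,2],"delta_rot":[0,0,0],"jaw":40},{"translation":[0,0,2],"delta_rot":[0,0,0],"jaw":40},{"translation":[0,0,0],"delta_rot":[0,0,0],"jaw":40}]'
```

```text
time: 22.6
tcp_pos: [0.5412, 0.13, 0.1277]
eef_rot: [-0.0, -0.09, 0.996, -0.0]
force: [0.1, 0.4, -0.4]
grip_width: 0.0413
grasp_force: 60.9
time: 23.0
tcp_pos: [0.5412, 0.13, 0.1217]
eef_rot: [-0.0, -0.09, 0.996, -0.0]
force: [0.6, -0.0, -1.2]
grip_width: 0.0419
grasp_force: 60.9
```

```bash
python3 -m inch '[{"translation":[0,0,3],"delta_rot":[0,0,0],"jaw":40},{"translation":[0,0,3],"delta_rot":[0,0,0],"jaw":40},{"translation":[0,0,3],"delta_rot":[0,0,0],"jaw":40},{"translation":[0,0,0],"delta_rot":[0,0,0],"jaw":40}]'; python3 -m inch '[{"translation":[0,0,3],"delta_rot":[0,0,0],"jaw":40},{"translation":[0,0,3],"delta_rot":[0,0,0],"jaw":40},{"translation":[0,0,0],"delta_rot":[0,0,0],"jaw":40}]'
```

```text
time: 23.4
tcp_pos: [0.5411, 0.13, 0.1125]
eef_rot: [-0.0, -0.09, 0.996, -0.0]
force: [0.3, 0.2, -0.6]
grip_width: 0.0413
grasp_force: 60.9
time: 23.7
tcp_pos: [0.5411, 0.13, 0.1065]
eef_rot: [-0.0, -0.09, 0.996, -0.0]
force: [0.3, 0.3, -0.6]
grip_width: 0.0415
grasp_force: 60.9
```

```bash
python3 -m inch '[{"translation":[0,0,2],"delta_rot":[0,0,0],"jaw":40},{"translation":[0,0,2],"delta_rot":[0,0,0],"jaw":40},{"translation":[0,0,0],"delta_rot":[0,0,0],"jaw":40}]'
```

```text
time: 24.0
tcp_pos: [0.5412, 0.13, 0.1028]
eef_rot: [-0.0, -0.09, 0.996, -0.0]
force: [-0.3, -0.3, -0.6]
grip_width: 0.0415
grasp_force: 60.9
```

```bash
python3 -m inch '[{"translation":[0,0,1],"delta_rot":[0,0,0],"jaw":40},{"translation":[0,0,1],"delta_rot":[0,0,0],"jaw":40},{"translation":[0,0,0],"delta_rot":[0,0,0],"jaw":40}]'; python3 -m inch '[{"translation":[0,0,1],"delta_rot":[0,0,0],"jaw":40},{"translation":[0,0,0],"delta_rot":[0,0,0],"jaw":40}]'
```

```text
time: 24.3
tcp_pos: [0.5413, 0.13, 0.1009]
eef_rot: [-0.0, -0.09, 0.996, -0.0]
force: [-0.3, 0.5, -1.4]
grip_width: 0.0414
grasp_force: 60.9
time: 24.5
tcp_pos: [0.5414, 0.13, 0.0999]
eef_rot: [-0.0, -0.09, 0.996, -0.0]
force: [-0.1, 0.1, -0.6]
grip_width: 0.0416
grasp_force: 60.9
```

```bash
python3 -m inch '[{"translation":[0,0,1],"delta_rot":[0,0,0],"jaw":40},{"translation":[0,0,0],"delta_rot":[0,0,0],"jaw":40}]'; python3 -m inch '[{"translation":[0,0,0.7],"delta_rot":[0,0,0],"jaw":40},{"translation":[0,0,0],"delta_rot":[0,0,0],"jaw":40}]'
```

```text
time: 24.7
tcp_pos: [0.5415, 0.1301, 0.0995]
eef_rot: [0.0, -0.09, 0.996, 0.0]
force: [-1.9, -0.7, 6.0]
grip_width: 0.0415
grasp_force: 61.7
time: 24.9
tcp_pos: [0.5415, 0.1301, 0.0995]
eef_rot: [0.0, -0.09, 0.996, 0.0]
force: [-4.8, -0.8, 14.0]
grip_width: 0.0413
grasp_force: 62.7
```

Seated at TCP z = 0.0995, with a firm contact rise. Next I release, lift, and go back above the left tip.

```bash
python3 -m inch '[{"translation":[0,0,-1.2],"delta_rot":[0,0,0],"jaw":40},{"translation":[0,0,0],"delta_rot":[0,0,0],"jaw":75},{"translation":[0,0,0],"delta_rot":[0,0,0],"jaw":75},{"translation":[0,0,0],"delta_rot":[0,0,0],"jaw":75},{"translation":[0,0,0],"delta_rot":[0,0,0],"jaw":75},{"translation":[0,0,-5],"delta_rot":[0,0,0],"jaw":75},{"translation":[0,0,-15],"delta_rot":[0,0,0],"jaw":75},{"translation":[0,0,-30],"delta_rot":[0,0,0],"jaw":75},{"translation":[0,0,-25],"delta_rot":[0,0,0],"jaw":75},{"translation":[20,0,0],"delta_rot":[0,0,0],"jaw":75},{"translation":[40,0,0],"delta_rot":[0,0,0],"jaw":0},{"translation":[40,0,0],"delta_rot":[0,0,0],"jaw":0},{"translation":[0,0,0],"delta_rot":[0,0,0],"jaw":0},{"translation":[0,0,0],"delta_rot":[0,0,0],"jaw":0},{"translation":[0,0,0],"delta_rot":[0,0,0],"jaw":0}]'; python3 - <<'E'
from h import *
i=arm.get_image('side');j=arm.get_image('scene')
cv2.imwrite('pics/c6.png',np.hstack([cv2.resize(x[:,:,::-1],(400,400),interpolation=cv2.INTER_CUBIC) for x in (i['image'][180:260,230:310],j['image'][185:265,335:415])]))
E
```

```text
time: 26.4
tcp_pos: [0.4442, 0.1124, 0.175]
eef_rot: [0.001, -0.09, 0.996, 0.0]
force: [0.8, -1.0, -0.3]
grip_width: 0.0004
grasp_force: 0.0
```

View pics/c6.png

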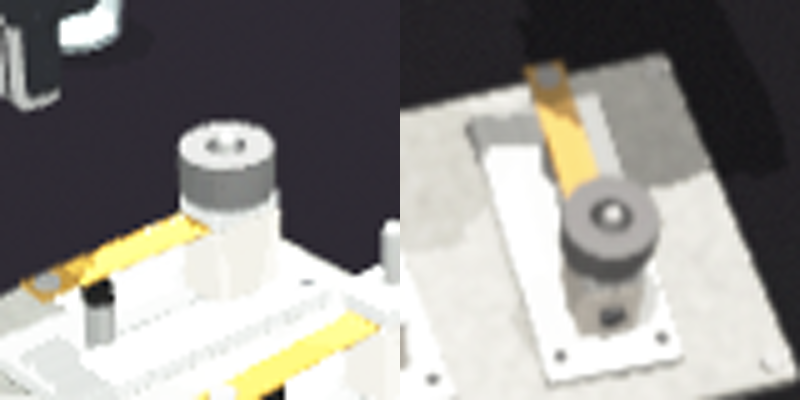

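The collar sits flat and fully down on the left clamp, with the stud showing in its bore (side crop (225,145), scene crop (612,213)). Now the confirming press: descend from 0.175 to 0.090, then slowly.

```bash
python3 -m inch '[{"translation":[1,0,30],"delta_rot":[0,0,0],"jaw":0},{"translation":[0,0,30],"delta_rot":[0,0,0],"jaw":0},{"translation":[0,0,16],"delta_rot":[0,0,0],"jaw":0},{"translation":[0,0,7],"delta_rot":[0,0,0],"jaw":0},{"translation":[0,0,3],"delta_rot":[0,0,0],"jaw":0},{"translation":[0,0,0],"delta_rot":[0,0,0],"jaw":0},{"translation":[0,0,0],"delta_rot":[0,0,0],"jaw":0}]'; python3 -m inch '[{"translation":[0,0,1],"delta_rot":[0,0,0],"jaw":0},{"translation":[0,0,1],"delta_rot":[0,0,0],"jaw":0},{"translation":[0,0,1],"delta_rot":[0,0,0],"jaw":0},{"translation":[0,0,1],"delta_rot":[0,0,0],"jaw":0},{"translation":[0,0,1],"delta_rot":[0,0,0],"jaw":0},{"translation":[0,0,0],"delta_rot":[0,0,0],"jaw":0}]'
```

```text
time: 27.2
tcp_pos: [0.4427, 0.1121, 0.0892]
eef_rot: [0.001, -0.09, 0.996, 0.0]
force: [-0.1, -0.4, 0.3]
grip_width: -0.0002
grasp_force: 0.0
time: 27.8
tcp_pos: [0.4422, 0.1119, 0.0835]
eef_rot: [0.0, -0.09, 0.996, 0.0]
force: [0.9, 0.3, 2.3]
grip_width: -0.0001
grasp_force: 0.7
```

```bash
python3 -m inch '[{"translation":[0,0,1],"delta_rot":[0,0,0],"jaw":0},{"translation":[0,0,0.5],"delta_rot":[0,0,0],"jaw":0},{"translation":[0,0,1],"delta_rot":[0,0,0],"jaw":0},{"translation":[0,0,0.5],"delta_rot":[0,0,0],"jaw":0},{"translation":[0,0,1],"delta_rot":[0,0,0],"jaw":0},{"translation":[0,0,0.5],"delta_rot":[0,0,0],"jaw":0},{"translation":[0,0,0.5],"delta_rot":[0,0,0],"jaw":0},{"translation":[0,0,0],"delta_rot":[0,0,0],"jaw":0}]'; python3 -m inch '[{"translation":[0,0,0.7],"delta_rot":[0,0,0],"jaw":0},{"translation":[0,0,0],"delta_rot":[0,0,0],"jaw":0}]'; python3 -m inch '[{"translation":[0,0,0.7],"delta_rot":[0,0,0],"jaw":0},{"translation":[0,0,0],"delta_rot":[0,0,0],"jaw":0}]'
```

```text
time: 28.6
tcp_pos: [0.4422, 0.1119, 0.0785]
eef_rot: [0.0, -0.09, 0.996, 0.0]
force: [1.7, 0.5, 3.1]
grip_width: 0.0001
grasp_force: 1.4
time: 28.8
tcp_pos: [0.4421, 0.1119, 0.0778]
eef_rot: [0.0, -0.09, 0.996, 0.0]
force: [1.6, 0.9, 3.7]
grip_width: 0.0001
grasp_force: 1.5
time: 29.0
tcp_pos: [0.4422, 0.1119, 0.0772]
eef_rot: [0.0, -0.09, 0.996, 0.0]
force: [0.7, -0.1, 7.9]
grip_width: 0.0
grasp_force: 3.3
```

On the stop, and soft as before. Hold, release slowly, and lift clear.

```bash
python3 -m inch '[{"translation":[0,0,0],"delta_rot":[0,0,0],"jaw":0},{"translation":[0,0,0],"delta_rot":[0,0,0],"jaw":0},{"translation":[0,0,0],"delta_rot":[0,0,0],"jaw":0},{"translation":[0,0,0],"delta_rot":[0,0,0],"jaw":0},{"translation":[0,0,-2],"delta_rot":[0,0,0],"jaw":0},{"translation":[0,0,-3],"delta_rot":[0,0,0],"jaw":0},{"translation":[0,0,-4],"delta_rot":[0,0,0],"jaw":0},{"translation":[0,0,-4],"delta_rot":[0,0,0],"jaw":0},{"translation":[0,0,-10],"delta_rot":[0,0,0],"jaw":0},{"translation":[0,0,-30],"delta_rot":[0,0,0],"jaw":0},{"translation":[0,0,-40],"delta_rot":[0,0,0],"jaw":0},{"translation":[0,0,-20],"delta_rot":[0,0,0],"jaw":0},{"translation":[0,0,0],"delta_rot":[0,0,0],"jaw":0},{"translation":[0,0,0],"delta_rot":[0,0,0],"jaw":0},{"translation":[0,0,0],"delta_rot":[0,0,0],"jaw":0}]' && python3 -c "
from plant import arm
print(arm.sign_off())"
```

```text
time: 30.5
tcp_pos: [0.4413, 0.1116, 0.1894]
eef_rot: [-0.001, -0.09, 0.996, -0.0]
force: [0.0, 0.4, -0.1]
grip_width: 0.0001
grasp_force: 0.0
the job is handed in; nothing more can be done
None
```

I pressed all three fingers left to right. The left one is tired (about 0.32 N/mm against about 0.8 for the other two), so the largest collar is fully down on its stud and released. I then pressed that tip once more to its stop and let it spring back. No reading on a finger passed about 15 N, the glassware was left alone, and the job was handed in at 30.5 s.

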